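Hold a badge to the desk reader

ROBOT

A 6-joint arm with a two-finger parallel gripper is mounted at the origin on a cart in front of the work surface, level with it; the furniture and walls round the work are solid. World frame = base frame: x ahead of the robot, y to its left, z up, the work surface at z = 0. Lengths are in mm, angles in rad, forces in N, time in s.
With the tool pointing down it reaches from about 350 to 775 mm from the base axis. Payload 7.3 kg.
Tool frame: the origin (TCP) lies midway between the tips of the shut fingers; the grasp point (between the pads) lies 19 mm behind it; z points along the fingers, y is the line along which they close (so a half turn about z gives the same grasp; the last joint's range is limited). The gripper opens to 92 mm and grips with 3 to 60 N. Pads are 19 mm wide; open, the fingers measure 130 mm over their backs; the gripper's body (75 mm by 190 mm) begins 47 mm behind the grasp point.
Start: joints at [-1.309, 0.342, 1.524, -0, 1.275, -0.146], TCP at [208.234, -481.958, 226.741] pointing down, gripper open.
Joint ranges: [-2.53, 2.53], [-0.77, 2.02], [0.04, 2.7], [-1, 4.14], [0.28, 2.66], [-3.11, 3.11]. Speed limits (rad/s): [2.57, 2.57, 3.14, 3.14, 3.14, 3.14].

INTERFACE

Orientations are given as [roll, pitch, yaw] about the fixed x, y, z axes, in that order (R = Rz(yaw) Ry(pitch) Rx(roll)).
In Python, from plant import readout, vision, order, models gives the robot as it stands. The module is installed in compiled form; this text tells all that it offers.
- The arm moves only by the tool step_arm, never from a script. Its argument "series" is text: rows parted by semicolons, each of 7 numbers parted by spaces: the gripper's target within -1 to 1 (shut at 1, half-way at 0, fully open at -1), then the shift along the tool's x, y, z each as a share of 80 mm, from -1 to 1, then the turn, a rotation vector about the tool's x, y, z each as a share of 2 pi rad, from -1 to 1. In form: jaw x y z ax ay az; .... A call has 1 to 20 rows; each row is the pose to reach, as a shift and turn from the pose commanded when the call began, along the tool's axes at that moment, turning the shorter way round; what a row does not reach only later rows make up. A row lasts 1/10 s, in which the tool goes at most 50 mm and 8.59 degrees, less where a joint would pass 70% of its speed; a pose out of reach is approached as far as the arm can. A call with a number of a shift or a turn outside -1 to 1 is refused whole. A call with a gripper value outside its range is refused whole. The fingers move at their own pace and stop on an object; the grip force is fixed at half the most. Time passes only in rows, so rows that repeat a pose let the fingers close. It gives the time, the measured TCP pose, the force, the opening and the grip force at its end, in the units of the state.
- readout.get_obs(): the state, without advancing time (a new reading comes with each control period).
- vision.capture(name): name is "side" or "top" or "wrist"; returns a dict with "frame" (400x640x3 uint8, red, green, blue), "depth" (400x640 float32, mm along the optical axis (not along the pixel's ray), 0 where there is no reading), "fovy" (degrees; the focal length in pixels is half the picture's height over the tangent of half this angle, whatever the lens; pixels are square), "cx", "cy" (the principal point, pixels), "rvec" (rotation vector, rad) and "tvec" (3), from world to camera coordinates, as OpenCV has them; the wrist camera has in their place "mount" (4x4, takes a point from camera to tool coordinates, whose origin is the TCP and whose axes are the flange's). Camera axes: x right, y down, z forward; pixel columns grow to the right and rows downward; lengths in mm; the calibration is good to about 2 mm. A picture is of the moment at which its call begins: read the wrist's pose just before it.
- order.close_job(): hands the job in; it is judged then, once.
Trained networks look in a picture, given as the dict that the camera call returned (one of the last four; its "shot" number tells which), for a name from the list of things; names that differ only in an ending like _2 or _b are one class to them, and where a whole thing is asked for, a point or a joint stands for the part that bears it (a point fixed in the world has none). Each returns a list of dicts, best first, with "p" (0 to 1); they miss things now and then, are a little off and sometimes report something else, mostly with a low value. They report only what shows in the picture. A call takes as long as a camera call. They do not tell look-alikes from the thing itself.
- models.look_for(picture, thing): "position" ([column, row] in pixels, amid what is visible of it).
- models.pinpoint(picture, thing): "position" ([column, row] in pixels: a listed point, or the origin of a listed thing).
The state is a dict: "time": time; "joint_positions": joint angles; "dq": joint speeds; "tau": joint torques, N m; "tool_pos": TCP position; "tcp_rot": TCP orientation; "contact_force": force on the tool from outside, world axes, zero at the start; "moment": the same for the moment, N m; "grip_width": finger opening in mm; "finger_force": force on a finger pad.
Only numpy, scipy, OpenCV 4.12 (cv2) and the standard library are available. Lean on these libraries where they do the work, as an engineer would, in place of code of your own. Each camera call takes 0.05 s, during which the arm holds its last target. There are 200 camera calls.

TASK

Enrol the oblong access badge: pick it up off the desk by its long edges and hold it flat on the badge reader's sloping sprung pad, centred on the ring-and-cross mark, lengthwise along the pad with its strap-slot end up the slope. Press lightly, so that the pad goes about half-way down its 12 mm travel, with only the badge and not the fingers touching the reader, and finish while still holding it there: do not let go of the badge once it is lifted. Leave the other things on the desk where they are.

Things in the scene. Friction and masses are not known exactly. Their poses are not given: they have to be found in the camera images.
- badge_center (a point): centre, half-way up (3 mm above its underside), of the access badge: a loose white rigid oblong plate 76 x 44 x 6 mm, 25 to 42 g, lying flat on the desk, with a 10 x 16 mm slot through it near one short end and a grey window on top. x runs along its length towards the slot end, y across its 44 mm width, z up through its 6 mm thickness.
- badge_slot (a point): centre of the badge's strap slot, 26 mm from the badge's centre towards its slot end, half-way up its thickness; same axes as the badge
- badge: the badge itself; origin at the centre of its underside, axes as those of badge_center
- reader: the badge reader: fixed black desktop device with a foot 96 x 80 mm, a sloping housing 104 x 70 x 22 mm (top face tilted 20 degrees, facing up and towards its front, which is -x of the reader and roughly towards the robot) and a grey oblong pad standing out of it. Origin at the centre of the foot's underside on the desk, z up.
- reader_mark (a point): centre of the ring (18 mm across) and cross marked on the upper face of the reader's pad. The pad is 64 mm long up the slope and 26 mm wide (narrower than the badge), its face 20 mm above the housing's face when not pressed, about 67 mm above the desk. x points up the slope along the pad's length, y across the pad, z out of the pad's face (20 degrees from vertical, leaning to the reader's front). Moves with the pad.
- reader_pad (a joint): how far the pad is pressed into the housing along its normal, m: 0 at rest, 0.012 at the stop. Spring: about 1 N starts it moving, then 0.5 N more per mm (4 N at 6 mm).
- round_tag: bystander: loose white round tag, a disc 44 mm across and 6 mm thick with a grey centre; it may lie where the badge might. Origin at the centre of its underside. Not to be moved.
- eraser: bystander: loose eraser 23 x 58 x 12 mm, not to be moved; origin under its centre
- usb_stick: bystander: loose memory stick 18 x 53 x 8 mm, not to be moved; origin under its centre
- clip_dish: bystander: loose round dish of paper clips, 97 mm across, 24 mm high, not to be moved; origin under its centre
There are look-alikes about, which are no part of the job. Leave any purple or turquoise look-alike of the badge alone.

How it is judged (in metres and radians):
On the way:
1. the badge is gripped and lifted clear of the desk (contact force between the fingers and badge above 1 N and height (world z) of badge_center above 0.04 m), for 0.2 s.
At the end, for the whole second after the job is handed in: Fingers grip the badge (over 1 N), none touch the reader; badge presses the reader with 0.8 to 12 N, pad 2 to 10.5 mm down; badge centre within 8 mm of the mark in both directions, flat on the pad within 0.12 rad, lengthwise within 0.2 rad, slot end up-slope, still (contact force between the fingers and badge above 1 N and contact force between the fingers and reader below 0.5 N and contact force between badge and reader between 0.8 and 12 N and value of joint reader_pad between 0.002 and 0.0105 m and x of badge_center in the frame of reader_mark between -0.008 and 0.008 m and y of badge_center in the frame of reader_mark between -0.008 and 0.008 m and z of badge_center in the frame of reader_mark between 0 and 0.007 m and angle between the z axis of badge_center and the z axis of reader_mark, either way round below 0.12 rad and angle between the x axis of badge_center and the x axis of reader_mark, either way round below 0.2 rad and x of badge_slot in the frame of reader_mark above 0.012 m and linear speed of badge below 0.02 m/s); the arm keeps its last pose, push and grip.
It fails at once if a bystander is moved by more than 2 cm (distance of any of round_tag, eraser, usb_stick, clip_dish from where it was at the start of the episode above 0.02 m).
It fails at once if the badge is pushed on the reader harder than 25 N (contact force between badge and reader above 25 N).
It fails at once if the badge is let go of after it was lifted (height (world z) of badge_center above 0.05 m and contact force between the fingers and badge below 0.05 N).
It also fails if it takes over 48 s, if anything falls off the work surface, if the arm or the gripper's body presses on something with over 40 N, if the wrist force passes 120 N, or if a joint passes its speed limit or range.

## Working session

There is one attempt and no reset: what is moved stays moved. The work goes in short steps, Python scripts to look and compute and a tool call to move; the robot and the scene stay as the last step left them, time stands still between calls to the robot, and variables do not carry over. Pictures are saved under pics/ and viewed, at most 10 in all, crops included, and the job is handed in when it is done.

Besides the shell and the picture viewer there is one more tool, called in YAML: its name, and indented under it one key for each argument. step_arm: Moves the arm, as the interface text tells. Shift numbers are shares of 80 mm and turn numbers shares of 2 pi rad, none past 1 either way. Its arguments: {"type":"object","properties":{"series":{"type":"string"}},"required":["series"]}

```bash
mkdir -p pics
cat > h.py <<'E'
import numpy as np, cv2
from scipy.spatial.transform import Rotation as R
from plant import readout, vision, order, models
def cam(p,st=None):
    f=200/np.tan(np.radians(p['fovy'])/2)
    if 'mount' in p:
        T=np.eye(4);T[:3,:3]=R.from_euler('xyz',st['tcp_rot']).as_matrix();T[:3,3]=st['tool_pos'];T=T@np.array(p['mount'])
    else:
        T=np.eye(4);r=cv2.Rodrigues(np.array(p['rvec'],float))[0];T[:3,:3]=r.T;T[:3,3]=-r.T@np.array(p['tvec'],float).ravel()
    return f,T
def ray(p,uv,st=None):
    f,T=cam(p,st); d=T[:3,:3]@np.array([(uv[0]-p['cx'])/f,(uv[1]-p['cy'])/f,1]); return T[:3,3],d
def onz(p,uv,z,st=None):
    o,d=ray(p,uv,st); return o+d*(z-o[2])/d[2]
def dep(p,uv,st=None):
    o,d=ray(p,uv,st); u,v=map(int,np.round(uv)); w=p['depth'][v-2:v+3,u-2:u+3]; w=w[w>0]
    return o+d*np.median(w) if w.size else None
def cloud(p,st=None):
    f,T=cam(p,st); v,u=np.mgrid[:400,:640]; d=p['depth']
    P=np.stack([(u-p['cx'])/f*d,(v-p['cy'])/f*d,d],-1)@T[:3,:3].T+T[:3,3]; P[d==0]=np.nan; return P
def save(p,n): cv2.imwrite('pics/'+n+'.png',p['frame'][...,::-1])
E
python3 - <<'E'
from h import *
np.set_printoptions(precision=1,suppress=True)
s=readout.get_obs();print(s['tool_pos'],s['tcp_rot'],s['grip_width'],s['time'],s['contact_force'])
for n in ['top','side']:
    p=vision.capture(n);save(p,n+'0')
    for t in ['badge_center','badge_slot','reader','reader_mark','round_tag','eraser','usb_stick','clip_dish']:
        for r in models.pinpoint(p,t)[:3]:
            print(n,t,round(r['p'],2),np.array(r['position']),dep(p,r['position']),onz(p,r['position'],3))
    if n=='top': print(cam(p))
E
```

```text
[ 208.1 -481.5  226. ] [-3.1 -0.   0.4] 91.77794921565318 0.0 [-0.1 -0.3 -0.2]
top badge_center 0.84 [305.2 220.5] [480.1 251.    6.7] [480.4 251.2   3. ]
top badge_center 0.82 [358.  211.9] [500.1 120.2   6.4] [500.4 119.9   3. ]
top badge_center 0.79 [285.9 266.3] [369.  298.6   6.8] [368.8 299.    3. ]
top badge_slot 0.77 [286.5 255.6] [394.5 298.3  -4.5] [394.7 297.5   3. ]
top badge_slot 0.71 [302.7 207.7] [512.1 257.2   5.4] [512.4 257.3   3. ]
top badge_slot 0.71 [361.3 210.6] [503.2 112.    6.6] [503.6 111.6   3. ]
top reader 0.64 [405.8 203.9] [514.1  10.4  46.6] [519.2   0.4   3. ]
top reader_mark 0.81 [417.5 202.2] [515.2 -11.7  68.9] [523.1 -28.8   3. ]
top round_tag 0.59 [232.9 223.8] [473.8 429.6   7. ] [474.1 430.6   3. ]
top eraser 0.8 [267.4 153. ] [650.6 344.9  11.9] [653.  346.3   3. ]
top usb_stick 0.71 [309.  154.7] [645.6 240.5   9.9] [647.3 240.7   3. ]
top clip_dish 0.62 [347.5 145.2] [667.1 143.7  16.5] [670.9 142.7   3. ]
(np.float64(371.6980213337733), array([[ -0. ,  -1. ,   0.1, 412.7],
       [ -1. ,   0. ,   0. , 209.7],
       [ -0. ,  -0.1,  -1. , 923
[... 529 characters left out ...]
] [512.4  30.1  34.6] [525.   -9.1   3. ]
side reader 0.59 [268.5 191.1] [658.6 152.6  15. ] [665.8 140.3   3. ]
side reader 0.17 [285.9 309.9] [481.6 426.8   6. ] [482.6 424.9   3. ]
side reader_mark 0.87 [351.1 148.7] [517.7 -11.5  69.3] [ 546.  -102.4    3. ]
side round_tag 0.68 [319.5 246.1] [485.9 258.6   7.3] [487.4 254.9   3. ]
side round_tag 0.56 [283.7 311. ] [483.8 431.1   7. ] [485.2 428.6   3. ]
side eraser 0.79 [227.4 256.4] [645.7 357.8   5.9] [647.4 355.7   3. ]
side eraser 0.32 [306.5 243.8] [513.5 262.7   6.4] [514.8 259.7   3. ]
side usb_stick 0.56 [253.8 219.9] [646.9 245.3   8.5] [650.1 240.4   3. ]
side clip_dish 0.85 [267.4 190.4] [662.6 150.6  14.2] [669.4 139.    3. ]
```

View pics/top0.png

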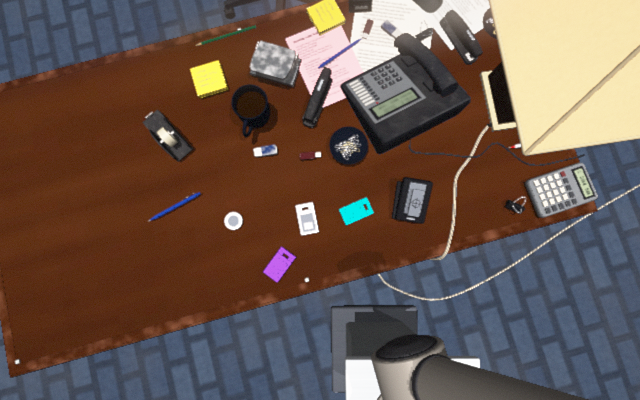

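Run:
```python
from h import *
np.set_printoptions(precision=1,suppress=True)
p=vision.capture('top'); P=cloud(p); f=p['frame']
for uv in [(305,220),(358,212),(286,266)]:
    print(uv,f[uv[1]-6:uv[1]+7:6,uv[0]-6:uv[0]+7:6].reshape(-1,3).tolist())
# reader pad: points z>55
m=(np.abs(P[...,0]-515)<80)&(np.abs(P[...,1]+10)<80)&(P[...,2]>56)&(P[...,2]<85)
c=P[m]; print(len(c),c.mean(0),c.min(0),c.max(0))
m2=m.astype(np.uint8)
A=np.c_[c[:,:2],np.ones(len(c))]; print(np.linalg.lstsq(A,c[:,2],rcond=None)[0])
r=cv2.minAreaRect(c[:,:2].astype(np.float32)); print(r)
```

```text
(305, 220) [[255, 255, 255], [230, 229, 232], [188, 192, 204], [255, 255, 255], [189, 192, 203], [189, 193, 204], [216, 206, 205], [255, 255, 254], [255, 255, 255]]
(358, 212) [[0, 237, 237], [0, 235, 236], [89, 85, 78], [0, 235, 235], [0, 238, 237], [0, 235, 235], [0, 236, 235], [0, 240, 240], [101, 52, 29]]
(286, 266) [[198, 98, 239], [197, 99, 239], [180, 89, 233], [196, 97, 239], [179, 90, 226], [92, 47, 24], [196, 98, 239], [83, 44, 19], [86, 42, 17]]
690 [536.8 -10.9  64.9] [484.  -49.4  56. ] [577.   20.4  80.1]
[-0.  -0.  70.4]
((528.2418823242188, -10.321056365966797), (69.41804504394531, 89.31965637207031), 80.31322479248047)
```

Top view: the white badge lies at about (306,218) with its slot end at (303,208). The turquoise (356,211) and purple (279,264) ones are look-alikes, the round tag is at (233,221), and the reader is at (412,201).

```bash
cat >> h.py <<'E'
def rows(st,pos,rot=None):
    """shift & turn numbers from the measured pose to the world pose"""
    R0=R.from_euler('xyz',st['tcp_rot']); d=R0.inv().apply(np.array(pos)-st['tool_pos'])/80
    a=np.zeros(3) if rot is None else (R0.inv()*rot).as_rotvec()/(2*np.pi)
    return np.round(d,4),np.round(a,4)
E
python3 - <<'E'
from h import *
np.set_printoptions(precision=4,suppress=True)
s=readout.get_obs();print(s['tool_pos'],s['tcp_rot'],R.from_euler('xyz',s['tcp_rot']).as_matrix())
p=vision.capture('top');P=cloud(p)
for x0 in range(200,700,60):
    print(x0,[(int(np.nanmax(P[...,2][(abs(P[...,0]-x0)<30)&(abs(P[...,1]-y0)<30)],initial=-999))) for y0 in range(-480,361,60)])
w=(p['frame'].min(2)>175)
n,l,stt,c=cv2.connectedComponentsWithStats(w.astype(np.uint8))
i=l[214,300:312];i=np.bincount(i[i>0]).argmax()
f,T=cam(p)
m=((P[...,0]-482)**2+(P[...,1]-252)**2<50**2)&(p['frame'].min(2)>140)
q=P[m];q=np.array([onz(p,(u,v),6) for v,u in zip(*np.where(m))])
r=cv2.minAreaRect(q[:,:2].astype(np.float32));print(m.sum(),r)
cv2.imwrite('pics/crop0.png',cv2.resize(p['frame'][170:260,270:450,::-1],None,fx=4,fy=4,interpolation=cv2.INTER_CUBIC))
E
```

```text
[ 208.2334 -481.9366  226.7471] [ 3.1415 -0.      0.4078] [[ 0.918   0.3966  0.    ]
 [ 0.3966 -0.918  -0.0001]
 [ 0.      0.0001 -1.    ]]
200 [-748, -748, -749, -749, -749, -750, -751, -689, 448, 402, 283, -748, -751, -751, -754]
260 [-748, -748, -751, -750, -750, -749, -749, 518, 503, 363, 258, -752, -999, -4, -3]
320 [-749, -751, -750, -746, -751, -749, -752, -754, -751, -8, -1, -3, 0, 9, 9]
380 [-750, -748, -747, -756, -752, -15, 6, 2, -1, 0, -2, -1, -1, 15, 11]
440 [-751, -999, -3, -2, -2, -2, 8, 31, 33, -2, -1, 3, 11, 8, 0]
500 [18, 23, 25, 36, 35, 0, 8, 55, 77, 31, 10, 10, 11, 8, 0]
560 [20, 26, 26, 352, 364, 379, 389, 67, 81, 0, 8, -1, -2, -1, -2]
620 [6, 21, 24, 378, 456, 479, 412, 9, 7, 95, 26, 26, 13, 5, 17]
680 [-999, -3, -5, 10, 16, 489, 423, 100, 102, 101, 76, 27, 11, 15, 97]
561 ((485.9958190917969, 247.97784423828125), (77.41444396972656, 45.532535552978516), 10.782387733459473)
```

View pics/crop0.png

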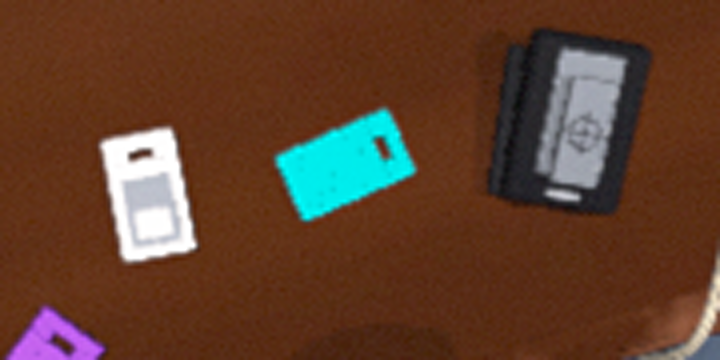

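step_arm:
  series: "-1 0.5 0 0 0 0 0; -1 1 0 0 0 0 0; -1 1 0 0 0 0 0"

```text
time: 1.3
tool_pos: [284.9, -448.4, 226.8]
tcp_rot: [3.141, -0.002, 0.412]
contact_force: [0.3, -0.9, -0.3]
grip_width: 92.0
finger_force: 0.0
```

step_arm:
  series: "-1 0.5 -0.5 0 0 0 0; -1 1 -1 0 0 0 0; -1 1 -1 0 0 0 0; -1 1 -1 0 0 0 0"

```text
time: 1.7
tool_pos: [323.8, -344.0, 227.1]
tcp_rot: [3.141, 0.0, 0.411]
contact_force: [-0.5, -0.3, -0.0]
grip_width: 91.9
finger_force: 0.0
```

step_arm:
  series: "-1 0.5 -0.5 0 0 0 0; -1 1 -1 0 0 0 0; -1 1 -1 0 0 0 0; -1 1 -1 0 0 0 0"

```text
time: 2.1
tool_pos: [365.5, -240.0, 227.0]
tcp_rot: [3.14, 0.0, 0.41]
contact_force: [-0.3, -0.5, -1.1]
grip_width: 91.7
finger_force: 0.0
```

step_arm:
  series: "-1 0.5 -0.5 0 0 0 0; -1 1 -1 0 0 0 0; -1 1 -1 0 0 0 0; -1 1 -1 0 0 0 0"

```text
time: 2.5
tool_pos: [407.5, -135.3, 226.8]
tcp_rot: [3.141, -0.0, 0.409]
contact_force: [0.1, 0.0, -0.9]
grip_width: 91.8
finger_force: 0.0
```

step_arm:
  series: "-1 0.5 -0.5 0 0 0 0; -1 1 -1 0 0 0 0; -1 1 -1 0 0 0 0; -1 1 -1 0 0 0 0"

```text
time: 2.9
tool_pos: [449.3, -30.3, 226.5]
tcp_rot: [3.141, 0.0, 0.409]
contact_force: [-0.7, -1.0, 0.3]
grip_width: 92.0
finger_force: 0.0
```

Run:
```python
from h import *
np.set_printoptions(precision=3,suppress=True)
s=readout.get_obs();p=vision.capture('wrist');save(p,'w1')
print(np.array(p['mount']))
for t in ['reader_mark','reader','badge_center']:
    for r in models.pinpoint(p,t)[:2]: print(t,r['p'],r['position'],dep(p,r['position'],s),onz(p,r['position'],67,s))
np.savez('w1.npz',P=cloud(p,s),f=p['frame'])
```

```text
[[   0.      -0.963   -0.271   73.699]
 [   1.      -0.       0.001    0.842]
 [  -0.001   -0.271    0.963 -157.863]
 [   0.       0.       0.       1.   ]]
reader_mark 0.82 [321.3, 121.8] [512.134  -9.925  65.736] [512.154  -9.892  67.   ]
badge_center 0.96 [103.3, 49.1] [486.145 246.108   6.304] [491.144 206.331  67.   ]
badge_center 0.76 [24.1, 117.9] [373.969 316.336   5.85 ] [397.121 264.963  67.   ]
```

View pics/w1.png

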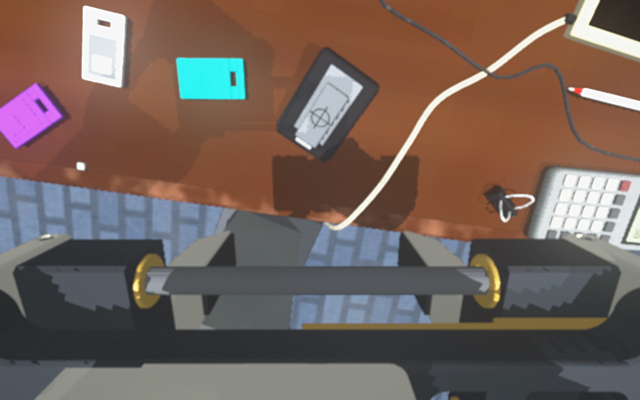

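Wrist view: white badge at (104,47) with its slot at (104,20), reader mark at (320,118), turquoise at (211,78), purple at (31,115).

Run:
```python
from h import *
np.set_printoptions(precision=3,suppress=True)
z=np.load('w1.npz');P=z['P'];f=z['f'].astype(int)
c0=np.array([512,-10,66.]);d=np.linalg.norm(P[...,:2]-c0[:2],axis=-1)
# fit plane: fixed 20deg slope family; points near mark
m=(d<12)&(abs(P[...,2]-66)<8);q=P[m];
for _ in range(5):
    c=np.median(q,0);n=np.linalg.svd(q-q.mean(0))[2][2];n*=np.sign(n[2]);q=q[abs((q-q.mean(0))@n)<2]
print(len(q),q.mean(0),n,np.degrees(np.arccos(n[2])),np.degrees(np.arctan2(n[1],n[0])))
m=(d<60)&(abs((P-q.mean(0))@n)<5)
k=cv2.connectedComponents(m.astype(np.uint8))[1];lab=k[118,321] or k[114,318];m=k==lab
g=P[m];r=cv2.minAreaRect(g[:,:2].astype(np.float32));print(m.sum(),r)
for uv in [(320,118)]: print(P[uv[1],uv[0]])
# housing/reader outline
h=(d<110)&(P[...,2]>14)&(P[...,2]<90);g=P[h];print('housing',cv2.minAreaRect(g[:,:2].astype(np.float32)))
# badge
b=(np.linalg.norm(P[...,:2]-[486,247],axis=-1)<50)&(f.min(2)>140)
print('badge',b.sum(),cv2.minAreaRect(P[b][:,:2].astype(np.float32)),np.median(P[b],0))
s=readout.get_obs()
y=np.radians(10.8);rot=R.from_matrix(np.array([[np.cos(y),np.sin(y),0],[np.sin(y),-np.cos(y),0],[0,0,-1]]).astype(float))
print(rows(s,[486,247,120],rot))
```

```text
418 [512.331  -9.218  65.983] [-0.337  0.05   0.94 ] 19.898398082252196 171.61862354742527
1618 ((516.8605346679688, -7.151206970214844), (25.98180389404297, 61.1861572265625), 80.02064514160156)
[515.01   -7.237  65.343]
housing ((526.0919799804688, -8.749320983886719), (70.0900650024414, 101.65957641601562), 79.96668243408203)
badge 3107 ((486.76287841796875, 253.64697265625), (81.05646514892578, 57.02775192260742), 10.377215385437012) [488.536 247.824   5.668]
(array([ 1.807, -3.014,  1.33 ]), array([0.   , 0.   , 0.035]))
```

step_arm:
  series: "-1 0.3 -0.5 0 0 0 0; -1 0.6 -1 0 0 0 0; -1 0.6 -1 0 0 0 0"

```text
time: 3.4
tool_pos: [461.1, 65.5, 226.8]
tcp_rot: [-3.141, -0.001, 0.41]
contact_force: [-0.3, -1.3, 0.8]
grip_width: 91.6
finger_force: 0.0
```

step_arm:
  series: "-1 0.3 -0.5 0 0 0 0; -1 0.6 -1 0 0 0 0; -1 0.6 -1 0 0 0 0"

```text
time: 3.7
tool_pos: [473.8, 157.9, 226.7]
tcp_rot: [-3.141, -0.001, 0.411]
contact_force: [0.0, -0.7, -0.2]
grip_width: 91.9
finger_force: 0.0
```

step_arm:
  series: "-1 0.3 -0.5 0.5 0 0 0.035; -1 0.6 -1 1 0 0 0.035; -1 0.6 -1 1 0 0 0.035; -1 0.6 -1 1 0 0 0.035; -1 0.6 -1 1 0 0 0.035"

```text
time: 4.2
tool_pos: [486.0, 246.2, 146.8]
tcp_rot: [3.141, 0.001, 0.187]
contact_force: [-0.6, -0.0, -0.0]
grip_width: 91.6
finger_force: 0.0
```

Run:
```python
from h import *
np.set_printoptions(precision=3,suppress=True)
s=readout.get_obs();p=vision.capture('wrist');save(p,'w2')
print(s['tool_pos'],s['tcp_rot'])
for t in ['badge_center','badge_slot']:
    for r in models.pinpoint(p,t)[:2]: print(t,r['p'],r['position'],onz(p,r['position'],3,s))
P=cloud(p,s);f=p['frame'].astype(int)
b=(np.linalg.norm(P[...,:2]-[486,247],axis=-1)<50)&(f.min(2)>120)&(P[...,2]<15)
k=cv2.morphologyEx(b.astype(np.uint8),cv2.MORPH_OPEN,np.ones((5,5)))>0
print('badge',k.sum(),cv2.minAreaRect(P[k][:,:2].astype(np.float32)),np.median(P[k],0))
```

```text
[486.038 246.161 146.766] [3.141 0.001 0.187]
badge_center 0.82 [232.5, 274.5] [374.009 317.894   3.   ]
badge_center 0.76 [434.9, 192.2] [505.561 125.765   3.   ]
badge_slot 0.72 [311.4, 162.4] [512.156 255.048   3.   ]
badge_slot 0.71 [312.0, 190.1] [484.443 249.302   3.   ]
badge 3384 ((484.0948791503906, 247.78733825683594), (82.85518646240234, 48.13733673095703), 10.587197303771973) [488.896 248.32    5.768]
```

View pics/w2.png

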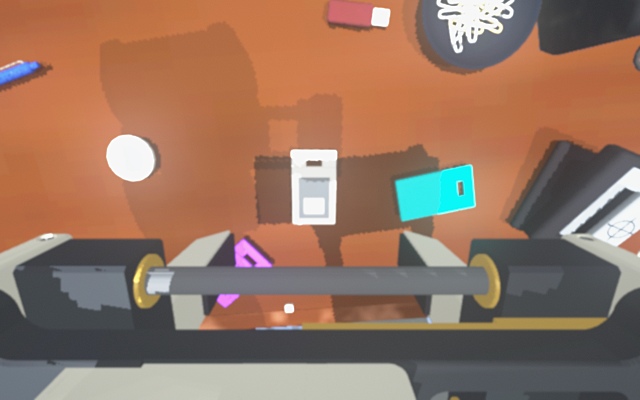

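The badge spans columns 291–337 and rows 149–224, so its centre is (314,187), about (487,248) in world. It is aligned between the fingers.

step_arm:
  series: "-1 0.016 -0.02 0.5 0 0 0; -1 0.016 -0.02 1 0 0 0; -1 0.016 -0.02 1 0 0 0"

```text
time: 4.65
tool_pos: [483.8, 247.6, 63.4]
tcp_rot: [3.14, 0.008, 0.187]
contact_force: [-0.4, 0.1, 0.1]
grip_width: 91.7
finger_force: 0.0
```

step_arm:
  series: "-1 0 0 0.3 0 0 0; -1 0 0 0.6 0 0 0; -1 0 0 0.75 0 0 0; -1 0 0 0.805 0 0 0; -1 0 0 0.805 0 0 0; -1 0 0 0.805 0 0 0"

```text
time: 5.25
tool_pos: [487.4, 249.8, 3.6]
tcp_rot: [-3.141, -0.002, 0.188]
contact_force: [0.0, 0.1, 0.8]
grip_width: 91.8
finger_force: 0.0
```

step_arm:
  series: "-1 0 0 0.025 0 0 0; -1 0 0 0.025 0 0 0; 1 0 0 0.025 0 0 0; 1 0 0 0.025 0 0 0; 1 0 0 0.025 0 0 0; 1 0 0 0.025 0 0 0; 1 0 0 0.025 0 0 0; 1 0 0 0.025 0 0 0; 1 0 0 0.025 0 0 0; 1 0 0 0.025 0 0 0; 1 0 0 0.025 0 0 0; 1 0 0 0.025 0 0 0; 1 0 0 0.025 0 0 0; 1 0 0 0.025 0 0 0"

```text
time: 6.65
tool_pos: [486.6, 249.7, 0.3]
tcp_rot: [3.142, -0.0, 0.188]
contact_force: [-0.5, 0.3, 1.5]
grip_width: 43.2
finger_force: 30.2
```

step_arm:
  series: "1 0 0 -0.1 0 0 0; 1 0 0 -0.3 0 0 0; 1 0 0 -0.6 0 0 0; 1 0 0 -1 0 0 0; 1 0 0 -1 0 0 0; 1 0 0 -1 0 0 0"

```text
time: 7.25
tool_pos: [486.7, 249.7, 81.1]
tcp_rot: [-3.141, -0.002, 0.188]
contact_force: [0.1, -0.5, -1.0]
grip_width: 43.6
finger_force: 30.0
```

step_arm:
  series: "1 0 0 -0.3 0 0 0; 1 0 0 -0.6 0 0 0; 1 0 0 -0.9 0 0 0; 1 0 0 -0.9 0 0 0; 1 0 0 -0.9 0 0 0"

```text
time: 7.75
tool_pos: [485.9, 249.5, 151.2]
tcp_rot: [3.141, 0.001, 0.188]
contact_force: [0.2, 0.3, -1.0]
grip_width: 43.3
finger_force: 30.0
```

Run:
```python
from h import *
np.set_printoptions(precision=3,suppress=True)
s=readout.get_obs();p=vision.capture('wrist');save(p,'w3')
print(s['tool_pos'],s['tcp_rot'],s['grip_width'],s['finger_force'])
R0=R.from_euler('xyz',s['tcp_rot'])
for t in ['badge_center','badge_slot']:
    for r in models.pinpoint(p,t)[:2]: 
        w=dep(p,r['position'],s);print(t,r['p'],r['position'],w,R0.inv().apply(w-s['tool_pos']))
```

```text
[485.928 249.453 151.248] [3.141 0.001 0.188] 43.261257056344135 29.999881982803345
badge_center 0.95 [436.9, 193.3] [504.417 126.222   6.182] [ -4.638 124.466 145.116]
badge_center 0.85 [316.6, 252.9] [486.938 248.672 156.721] [ 0.838  0.958 -5.475]
badge_slot 0.67 [314.7, 204.7] [464.904 246.282  -7.868] [-21.012  -0.867 159.146]
badge_slot 0.65 [461.6, 187.8] [512.632  95.711  -7.961] [ -2.245 155.97  159.266]
```

View pics/w3.png

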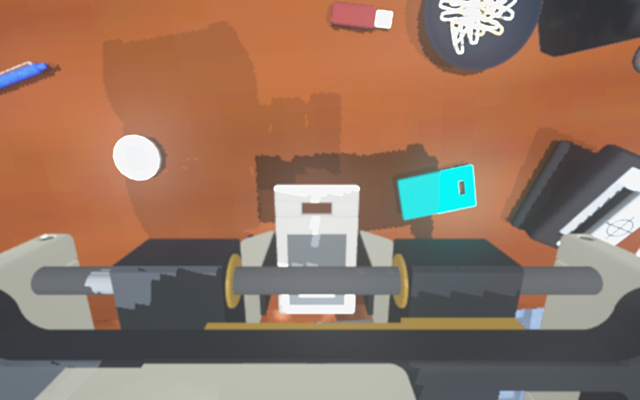

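The badge is held between the fingers. Its top edge is at row 185 (columns 275–359), its bottom edge at row 313, and the slot at (316,208).

Run:
```python
from h import *
np.set_printoptions(precision=3,suppress=True)
s=readout.get_obs();p=vision.capture('wrist')
R0=R.from_euler('xyz',s['tcp_rot'])
P=R0.inv().apply((cloud(p,s)-s['tool_pos']).reshape(-1,3)).reshape(400,640,3)
q=np.concatenate([P[190:265,285:350].reshape(-1,3),P[298:308,285:350].reshape(-1,3)]);q=q[abs(q[:,2]+5.7)<8]
for _ in range(4):
    A=np.c_[q[:,:2],np.ones(len(q))];k=np.linalg.lstsq(A,q[:,2],rcond=None)[0];e=q[:,2]-A@k;q=q[abs(e)<2]
print(len(q),k)
f,M=cam(p,s);M=np.array(p['mount'])
def hit(u,v):
    d=M[:3,:3]@np.array([(u-p['cx'])/f,(v-p['cy'])/f,1]);o=M[:3,3]
    t=(k[0]*o[0]+k[1]*o[1]+k[2]-o[2])/(d[2]-k[0]*d[0]-k[1]*d[1]);return o+t*d
c=[hit(*x) for x in [(275,185),(359,185),(278,313),(356,313),(316,208)]];print(np.array(c),np.mean(c[:4],0))
```

```text
5139 [ 0.004  0.    -5.599]
[[ 38.77  -20.333  -5.43 ]
 [ 38.764  22.645  -5.425]
 [-36.946 -21.332  -5.764]
 [-36.969  23.733  -5.759]
 [ 26.464   0.638  -5.482]] [ 0.904  1.178 -5.595]
```

step_arm:
  series: "1 -0.1 0.3 -0.3 0 0 0; 1 -0.24 0.65 -0.6 0 0 0; 1 -0.36 1 -0.8 0 0 0; 1 -0.36 1 -0.8 0 0 0"

```text
time: 8.35
tool_pos: [473.7, 163.4, 217.8]
tcp_rot: [3.141, -0.002, 0.185]
contact_force: [0.1, 0.3, -0.5]
grip_width: 43.1
finger_force: 30.0
```

step_arm:
  series: "1 -0.18 0.5 0 0 0 0; 1 -0.36 1 0 0 0 0; 1 -0.36 1 0 0 0 0"

```text
time: 8.65
tool_pos: [458.9, 78.7, 215.2]
tcp_rot: [3.141, 0.003, 0.184]
contact_force: [-0.6, 0.3, -0.1]
grip_width: 43.6
finger_force: 30.0
```

step_arm:
  series: "1 -0.18 0.5 0 0 0 0.02; 1 -0.36 1 0 0 0 0.04; 1 -0.36 1 0 0 0 0.057; 1 -0.36 1 0 0 0 0.057; 1 -0.36 1 0 0 0 0.057; 1 -0.36 1 0 0 0 0.057"

```text
time: 9.25
tool_pos: [446.5, -1.1, 215.9]
tcp_rot: [-3.141, 0.001, -0.167]
contact_force: [-0.0, 0.4, -0.1]
grip_width: 43.6
finger_force: 30.0
```

Run:
```python
from h import *
np.set_printoptions(precision=3,suppress=True)
s=readout.get_obs();p=vision.capture('wrist');save(p,'w4')
print(s['tool_pos'],s['tcp_rot'],s['grip_width'],s['finger_force'])
for r in models.pinpoint(p,'reader_mark')[:2]: print(r['p'],r['position'],dep(p,r['position'],s),onz(p,r['position'],67,s))
np.savez('w4.npz',P=cloud(p,s),f=p['frame'])
```

```text
[446.531  -1.146 215.929] [-3.141  0.001 -0.167] 43.563650557995814 29.999882876873016
0.91 [309.7, 123.0] [511.933  -6.047  66.237] [511.952  -6.067  67.   ]
```

View pics/w4.png

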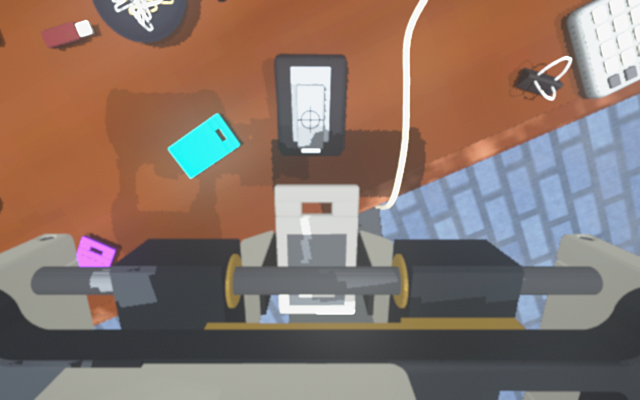

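The mark is at (310,120), and the reader is nearly aligned with the tool. The held badge's leading edge is at row 185.

Run:
```python
from h import *
np.set_printoptions(precision=2,suppress=True)
z=np.load('w4.npz');P=z['P'];g=z['f'].astype(int).mean(2)
d=np.linalg.norm(P[...,:2]-[514,-8],axis=-1)
q=P[(d<12)&(abs(P[...,2]-66)<8)]
for _ in range(5): o=q.mean(0);n=np.linalg.svd(q-o)[2][2];n*=np.sign(n[2]);q=q[abs((q-o)@n)<2]
print(len(q),o,n)
m=(d<60)&(abs((P-o)@n)<4);l=cv2.connectedComponents(m.astype(np.uint8))[1];m=l==l[118,312]
v,u=np.where(m);print(m.sum(),u.min(),u.max(),v.min(),v.max(),cv2.minAreaRect(P[m][:,:2].astype(np.float32)),P[m].mean(0))
h=(d<110)&(P[...,2]>25)&(P[...,2]<90)&(P[...,0]>460);h[180:]=0;print(cv2.minAreaRect(P[h][:,:2].astype(np.float32)))
c=g[80:155,285:335]; cv2.imwrite('pics/mark.png',cv2.resize(z['f'][75:160,270:350,::-1],None,fx=7,fy=7,interpolation=cv2.INTER_CUBIC))
```

```text
480 [514.33  -8.06  66.72] [-0.35  0.06  0.94]
1700 296 324 84 148 ((516.5669555664062, -7.193153381347656), (26.009544372558594, 60.45499038696289), 80.0334243774414) [517.98  -7.47  67.81]
((525.813232421875, -8.78466796875), (70.0394515991211, 100.92178344726562), 80.11112976074219)
```

View pics/mark.png

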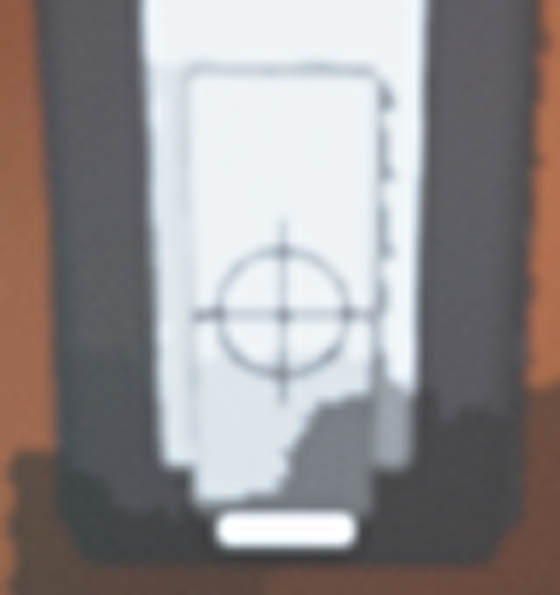

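```bash
cat >> h.py <<'E'
def target(up,mark=(515,-7.5,67),yaw=-0.174):
    r=R.from_euler('ZY',[yaw,-np.radians(20)]); X,Y,Z=r.as_matrix().T
    return np.array(mark)+(up+.3)*Z-0.9*X, R.from_matrix(np.c_[X,-Y,-Z])
E
python3 - <<'E'
from h import *
np.set_printoptions(precision=4,suppress=True)
s=readout.get_obs()
for u in (40,-6):
    t,r=target(u);print(t,r.as_matrix(),rows(s,t,r))
E
```

```text
[500.5918  -4.9674 104.5618] [[ 0.9255 -0.1731  0.3369]
 [-0.1627 -0.9849 -0.0592]
 [ 0.342   0.     -0.9397]] (array([ 0.6746, -0.0675,  1.394 ]), array([-0.0002,  0.0556,  0.001 ]))
[516.0871  -7.6911  61.3359] [[ 0.9255 -0.1731  0.3369]
 [-0.1627 -0.9849 -0.0592]
 [ 0.342   0.     -0.9397]] (array([ 0.8715, -0.0662,  1.9342]), array([-0.0002,  0.0556,  0.001 ]))
```

step_arm:
  series: "1 0.2 -0.02 0.1 0 0.02 0; 1 0.45 -0.05 0.3 0 0.04 0.001; 1 0.675 -0.067 0.6 0 0.0556 0.001; 1 0.675 -0.067 0.7 0 0.0556 0.001; 1 0.675 -0.067 0.7 0 0.0556 0.001; 1 0.675 -0.067 0.7 0 0.0556 0.001"

```text
time: 9.95
tool_pos: [501.1, -6.0, 161.1]
tcp_rot: [-3.141, -0.348, -0.176]
contact_force: [-0.1, 0.0, 0.4]
grip_width: 43.2
finger_force: 30.0
```

Run:
```python
from h import *
np.set_printoptions(precision=4,suppress=True)
s=readout.get_obs();print(s['tool_pos'],s['tcp_rot'],s['contact_force'],s['time'])
for u in (40,12,-6):
    t,r=target(u);print(rows(s,t,r))
```

```text
[501.1205  -6.0353 161.093 ] [-3.1406 -0.3485 -0.1761] [-0.069   0.0285  0.3776] 9.95
(array([-0.2496, -0.0114,  0.6612]), array([-0.    ,  0.0001, -0.0003]))
(array([-0.2494, -0.0113,  1.0112]), array([-0.    ,  0.0001, -0.0003]))
(array([-0.2493, -0.0112,  1.2362]), array([-0.    ,  0.0001, -0.0003]))
```

Now to 12 mm above the pad, then check with a side picture.

step_arm:
  series: "1 -0.12 -0.005 0.3 0 0 0; 1 -0.25 -0.011 0.6 0 0 0; 1 -0.25 -0.011 0.9 0 0 0; 1 -0.25 -0.011 1 0 0 0; 1 -0.25 -0.011 1 0 0 0; 1 -0.25 -0.011 1 0 0 0"

```text
time: 10.55
tool_pos: [510.0, -6.8, 79.4]
tcp_rot: [-3.141, -0.351, -0.177]
contact_force: [-0.1, 1.1, 0.1]
grip_width: 43.4
finger_force: 30.0
```

Run:
```python
from h import *
np.set_printoptions(precision=4,suppress=True)
s=readout.get_obs();print(s['tool_pos'],s['tcp_rot'],s['contact_force'],s['time'])
for u in (12,-3,-6):
    t,r=target(u);print(rows(s,t,r))
p=vision.capture('side');save(p,'s5')
for n in ['reader_mark','badge_center']:
    for r in models.pinpoint(p,n)[:3]: print(n,r['p'],r['position'],dep(p,r['position']))
u,v=344,150
cv2.imwrite('pics/s5c.png',cv2.resize(p['frame'][90:210,270:420,::-1],None,fx=5,fy=5,interpolation=cv2.INTER_CUBIC))
```

```text
[510.0054  -6.7965  79.4101] [-3.1405 -0.3507 -0.1767] [-0.0566  1.0561  0.1429] 10.55
(array([-0.0051, -0.0021,  0.0136]), array([-0.    , -0.0003, -0.0004]))
(array([-0.0054, -0.0021,  0.2011]), array([-0.    , -0.0003, -0.0004]))
(array([-0.0055, -0.0021,  0.2386]), array([-0.    , -0.0003, -0.0004]))
reader_mark 0.74 [344.0, 172.5] [518.6625  28.2595  25.0215]
reader_mark 0.56 [351.2, 150.4] [487.054   85.1478 135.5068]
badge_center 0.92 [359.7, 283.1] [378.6422 315.5811   6.0337]
badge_center 0.83 [335.9, 208.7] [495.9392 139.0785   8.1692]
badge_center 0.49 [353.2, 149.7] [482.5419  85.7297 138.9927]
```

View pics/s5c.png

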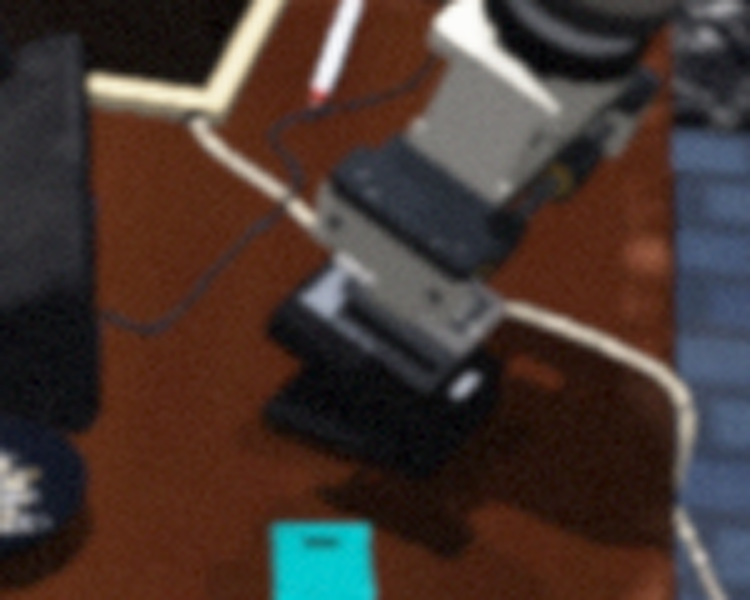

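The side view only shows the gripper, tilted with the slope, over the reader; the badge is hidden behind it. I'll press down in small steps while watching the force.

step_arm:
  series: "1 -0.005 -0.002 0.05 0 0 0; 1 -0.005 -0.002 0.1 0 0 0; 1 -0.005 -0.002 0.15 0 0 0; 1 -0.005 -0.002 0.18 0 0 0; 1 -0.005 -0.002 0.2 0 0 0; 1 -0.005 -0.002 0.2 0 0 0; 1 -0.005 -0.002 0.2 0 0 0; 1 -0.005 -0.002 0.2 0 0 0"

```text
time: 11.5
tool_pos: [514.2, -7.4, 63.2]
tcp_rot: [-3.141, -0.35, -0.177]
contact_force: [-0.2, 0.2, 2.9]
grip_width: 43.6
finger_force: 30.0
```

Run:
```python
from h import *
np.set_printoptions(precision=4,suppress=True)
F=[]
for i in range(6):
    p=vision.capture('wrist');s=readout.get_obs();F.append(s['contact_force'])
save(p,'w6')
t,r=target(0);n=-r.as_matrix()[:,2]
print(s['tool_pos'],s['tcp_rot'],np.mean(F,0),np.array(F)@n,s['moment'],'up',(np.array(s['tool_pos'])-t)@n)
print(rows(s,*target(-6)))
P=cloud(p,s);R0=R.from_euler('xyz',s['tcp_rot']);Q=R0.inv().apply((P-s['tool_pos']).reshape(-1,3)).reshape(400,640,3)
q=np.concatenate([Q[190:265,285:350].reshape(-1,3),Q[298:308,285:350].reshape(-1,3)]);q=q[abs(q[:,2]+5.7)<8]
for _ in range(4):
    A=np.c_[q[:,:2],np.ones(len(q))];k=np.linalg.lstsq(A,q[:,2],rcond=None)[0];e=q[:,2]-A@k;q=q[abs(e)<2]
print(len(q),k)
```

```text
[514.267   -7.4023  63.1825] [-3.1405 -0.3495 -0.1767] [-0.9484  0.2389  2.1413] [2.4301 2.6526 1.9092 2.105  2.0408 2.9367] [ 0.0823  0.1962 -0.0254] up -3.6345335640546077
(array([ 0.0137, -0.0004,  0.0296]), array([-0.    , -0.0001, -0.0004]))
5112 [ 0.0054 -0.001  -5.3583]
```

View pics/w6.png

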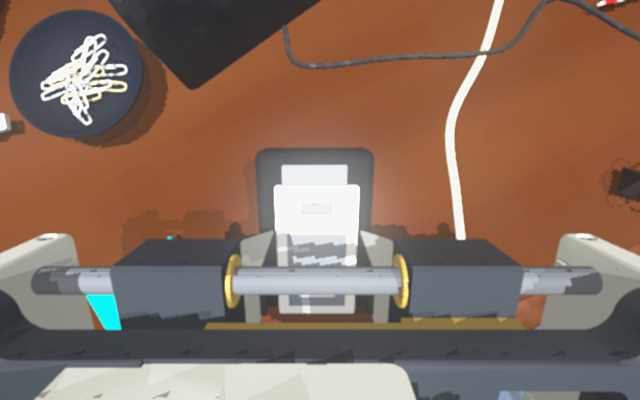

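The badge is flat on the pad and still well gripped, laterally centred on the housing (columns 275–358 against 258–373). Pressing about 3 mm more.

step_arm:
  series: "1 0.005 0 0.015 0 0 0; 1 0.012 0 0.035 0 0 0; 1 0.012 0 0.035 0 0 0; 1 0.012 0 0.035 0 0 0; 1 0.012 0 0.035 0 0 0; 1 0.012 0 0.035 0 0 0"

```text
time: 12.4
tool_pos: [515.9, -7.7, 60.8]
tcp_rot: [-3.141, -0.349, -0.177]
contact_force: [-4.2, 0.5, 2.4]
grip_width: 43.2
finger_force: 30.0
```

Run:
```python
from h import *
np.set_printoptions(precision=3,suppress=True)
F=[]
for i in range(8):
    p=vision.capture('wrist');s=readout.get_obs();F.append(s['contact_force'])
t,r=target(0);X,Y,Z=r.as_matrix().T;n=-Z;dd=np.array(s['tool_pos'])-t
print(s['tool_pos'],(np.array(F)@n).mean(),'up',dd@n,'x',dd@X,'y',dd@-Y,s['finger_force'],s['grip_width'],s['time'])
# housing outline vs mark: housing top-edge in mark frame, then and now
z=np.load('w4.npz')
for nm,P in (('w4',z['P'][:180]),('now',cloud(p,s)[:230])):
    q=(P-np.array([515,-7.5,67]))@np.c_[X,-Y,n]
    m=(abs(q[...,2]+20)<3)&(abs(q[...,0])<75)&(abs(q[...,1])<50)
    a=q[m];print(nm,len(a),np.percentile(a[:,0],99.5),np.percentile(a[a[:,0]>35][:,1],[1,99]))
q=(cloud(p,s)[180:215]-np.array([515,-7.5,67]))@np.c_[X,-Y,n]
a=q[(abs(q[...,2])<6)&(abs(q[...,0])<60)&(abs(q[...,1])<40)];print('badge',a[:,0].max(),np.percentile(a[:,1],[1,99]),np.median(a[:,2]))
```

```text
[516.095  -7.712  60.837] 3.9744324881005326 up -6.472335455579179 x -0.15980385865220442 y -0.01890577119872059 30.000797510147095 42.77087176385757 12.8
w4 4756 51.25872147133142 [-32.483  33.515]
now 5026 51.199575010898954 [-32.5    33.588]
badge 37.653611618762184 [-22.037  20.781] -1.072320392556497
```

```bash
python3 -c "
from plant import order; print(order.close_job())"
```

```text
the job is handed in; nothing more can be done
None
```

The job is handed in with the white badge still gripped and held flat on the reader's pad, slot end up the slope. By my measurements its centre is within 1 mm of the mark, the press is about 4 N and the pad is about 6 mm down; the hand-in call gave no verdict.

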